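Put the telescope eyepieces away in their colour-matched cups

TASK

After last night's stargazing, put each of the four telescope eyepieces away: stand it upright, flat on the floor of the wooden cup whose floor has the colour of its dust cap. They are delicate, so set them down rather than drop them and do not let any topple, and leave the candle and the stone pot where they stand.

Things in the scene. Friction and masses are not known exactly. Their poses are not given: they have to be found in the camera images.
- eyepiece_red: Telescope eyepiece with a red dust cap on top and a red band low on its black body; upright, round, 62 mm tall, about 120 g. From the bottom: silver barrel 30 mm in diameter up to 22 mm, black body 36 mm in diameter from 22 to 54 mm (grip here), cap 28 mm in diameter up to 62 mm. Origin: centre of its underside, z up; yaw means nothing.
- cup_red: Shallow round wooden storage cup with a red floor, for the eyepiece with the red cap; fixed to the desk. Outer diameter 60 mm, inner diameter 48 mm (9 mm of play around the barrel), rim 14 mm and inner floor 4 mm above the desk. Origin: centre of its underside, at desk height, z up; yaw means nothing.
- eyepiece_yellow: Telescope eyepiece with a yellow dust cap on top and a yellow band low on its black body; upright, round, 72 mm tall, about 170 g. From the bottom: silver barrel 36 mm in diameter up to 22 mm, black body 42 mm in diameter from 22 to 64 mm (grip here), cap 34 mm in diameter up to 72 mm. Origin: centre of its underside, z up; yaw means nothing.
- cup_yellow: Shallow round wooden storage cup with a yellow floor, for the eyepiece with the yellow cap; fixed to the desk. Outer diameter 66 mm, inner diameter 54 mm (9 mm of play around the barrel), rim 14 mm and inner floor 4 mm above the desk. Origin: centre of its underside, at desk height, z up; yaw means nothing.
- eyepiece_blue: Telescope eyepiece with a blue dust cap on top and a blue band low on its black body; upright, round, 82 mm tall, about 240 g. From the bottom: silver barrel 42 mm in diameter up to 22 mm, black body 48 mm in diameter from 22 to 74 mm (grip here), cap 40 mm in diameter up to 82 mm. Origin: centre of its underside, z up; yaw means nothing.
- cup_blue: Shallow round wooden storage cup with a blue floor, for the eyepiece with the blue cap; fixed to the desk. Outer diameter 72 mm, inner diameter 60 mm (9 mm of play around the barrel), rim 14 mm and inner floor 4 mm above the desk. Origin: centre of its underside, at desk height, z up; yaw means nothing.
- eyepiece_green: Telescope eyepiece with a green dust cap on top and a green band low on its black body; upright, round, 92 mm tall, about 320 g. From the bottom: silver barrel 48 mm in diameter up to 22 mm, black body 54 mm in diameter from 22 to 84 mm (grip here), cap 46 mm in diameter up to 92 mm. Origin: centre of its underside, z up; yaw means nothing.
- cup_green: Shallow round wooden storage cup with a green floor, for the eyepiece with the green cap; fixed to the desk. Outer diameter 78 mm, inner diameter 66 mm (9 mm of play around the barrel), rim 14 mm and inner floor 4 mm above the desk. Origin: centre of its underside, at desk height, z up; yaw means nothing.
- candle: Cream candle in a jar with a pale paper label, 70 mm in diameter, 75 mm tall with a short black wick on top, loose on the desk among the work; to be left alone. Origin at the centre of its underside, z up.
- stone_pot: Dark grey lidded stone pot with a small ball knob, 72 mm in diameter, 80 mm tall, loose on the desk on the far side of the work; to be left alone. Origin at the centre of its underside, z up.
Not all that is in view belongs to the job. Leave any pink look-alike of the eyepiece_yellow alone. What is shaped like the cup_green but white is not meant.

How it is judged (in metres and radians):
At the end, for the whole second after the job is handed in: Each eyepiece stands upright (within 0.12 rad) on the inner floor of the cup of its colour (its underside 1 to 8 mm above the desk, its axis within 12 mm of the cup's), released and at rest; the candle and the stone pot are upright and within 15 mm of where they began (horizontal distance between eyepiece_red and cup_red below 0.012 m and z of eyepiece_red in the frame of cup_red between 0.001 and 0.008 m and angle between each of eyepiece_red, eyepiece_yellow, eyepiece_blue, eyepiece_green's own z axis and vertical below 0.12 rad and linear speed of each of eyepiece_red, eyepiece_yellow, eyepiece_blue, eyepiece_green below 0.02 m/s and angular speed of each of eyepiece_red, eyepiece_yellow, eyepiece_blue, eyepiece_green below 0.2 rad/s and contact force between the fingers and eyepiece_red below 0.1 N and horizontal distance between eyepiece_yellow and cup_yellow below 0.012 m and z of eyepiece_yellow in the frame of cup_yellow between 0.001 and 0.008 m and contact force between the fingers and eyepiece_yellow below 0.1 N and horizontal distance between eyepiece_blue and cup_blue below 0.012 m and z of eyepiece_blue in the frame of cup_blue between 0.001 and 0.008 m and contact force between the fingers and eyepiece_blue below 0.1 N and horizontal distance between eyepiece_green and cup_green below 0.012 m and z of eyepiece_green in the frame of cup_green between 0.001 and 0.008 m and contact force between the fingers and eyepiece_green below 0.1 N and distance of each of candle, stone_pot from where it was at the start of the episode below 0.015 m and angle between each of candle, stone_pot's own z axis and vertical below 0.15 rad); the robot touches nothing.
It fails at once if an eyepiece is dropped: it falls or flies free of the fingers faster than 0.7 m/s (a fall of about 25 mm) ((contact force between the fingers and eyepiece_red below 0.05 N and linear speed of eyepiece_red above 0.7 m/s) or (contact force between the fingers and eyepiece_yellow below 0.05 N and linear speed of eyepiece_yellow above 0.7 m/s) or (contact force between the fingers and eyepiece_blue below 0.05 N and linear speed of eyepiece_blue above 0.7 m/s) or (contact force between the fingers and eyepiece_green below 0.05 N and linear speed of eyepiece_green above 0.7 m/s)).
It fails at once if an eyepiece is tipped by more than about 57 degrees (angle between any of eyepiece_red, eyepiece_yellow, eyepiece_blue, eyepiece_green's own z axis and vertical above 1 rad).
It fails at once if the candle is shifted by more than 15 mm or tipped (distance of candle from where it was at the start of the episode above 0.015 m or angle between candle's own z axis and vertical above 0.15 rad).
It fails at once if the stone pot is shifted by more than 15 mm or tipped (distance of stone_pot from where it was at the start of the episode above 0.015 m or angle between stone_pot's own z axis and vertical above 0.15 rad).
It also fails if it takes over 102 s, if anything falls off the work surface, if the arm or the gripper's body presses on something with over 40 N, if the wrist force passes 120 N, or if a joint passes its speed limit or range.

ROBOT

A 6-joint arm with a two-finger parallel gripper is mounted at the origin on the work surface. World frame = base frame: x ahead of the robot, y to its left, z up, the work surface at z = 0. Lengths are in mm, angles in rad, forces in N, time in s.
With the tool pointing down it reaches from about 275 to 725 mm from the base axis. Payload 5.6 kg.
Tool frame: the origin (TCP) lies on the mounting face of the last link; the fingertips stand 173 mm ahead of it and the grasp point (between the pads) lies 155 mm ahead of it; z points along the fingers, x is the direction in which the jaws open and shut, and the axes are right-handed (so a half turn about z gives the same grasp; the last joint's range is limited). The gripper opens to 85 mm and grips with 20 to 120 N. Pads are 22 mm wide; open, the fingers measure 114 mm over their backs; the gripper's body (76 mm by 85 mm) begins 54 mm behind the grasp point. The pads swing forward as they close: fully open they stand 13 mm farther back than shut.
Start: joints at [1.433, 0.255, 0.108, 0, -1.424, -0.285], TCP at [225.647, 501.575, 404.683] pointing down, gripper open.
Joint ranges: [-2.95, 2.95], [-1.21, 1.97], [-1.09, 1.5], [-2.87, 1.71], [-2.94, -0.07], [-3.05, 3.05]. Speed limits (rad/s): [2.57, 2.57, 3.14, 3.14, 3.14, 3.14].

INTERFACE

Orientations are given as a rotation vector (axis times angle).
In Python, from station import r, kin, telemetry, imaging, nets gives the robot as it stands. The module is installed in compiled form; this text tells all that it offers. Calls block until the motion is done:
- r.reach(position, orientation): joint-space move of the TCP to a pose.
- r.move_linear(position, v=150, attitude=None): straight line of the TCP; attitude=None keeps the orientation; v is the mean speed in mm/s.
- r.set_joints(angles): joint-space move.
- r.command_gripper(opening, effort=None): finger opening in mm; effort is the grip in N (None keeps the last); returns when the fingers have stopped.
- r.dwell(seconds).
- kin.solve_ik(position, orientation): joint angles nearest the present ones, or None.
- telemetry.sense(): the state.
- imaging.get_image(name): name is "scene" or "side" or "wrist"; returns a dict with "image" (384x512x3 uint8, blue, green, red), "camera_matrix" (3x3 intrinsics, pixels), "dist_coeffs" ([k1, k2, p1, p2, k3] as OpenCV has them; the pictures are not rectified), "rvec" (rotation vector, rad) and "tvec" (3), from world to camera coordinates, as OpenCV has them; the wrist camera has in their place "tool_from_camera" (4x4, takes a point from camera to tool coordinates, whose origin is the TCP and whose axes are the tool frame's). Camera axes: x right, y down, z forward; pixel columns grow to the right and rows downward; lengths in mm; the calibration is good to about 2 mm. A picture is of the moment at which its call begins: read the wrist's pose just before it. There is no depth.
A pose or a line that the arm cannot do raises r.PlanningError and nothing moves.
- r.job_done(): hands the job in, once; it reports no verdict.
Trained networks look in a picture, given as the dict that the camera call returned (one of the last four; its "shot" number tells which), for a name from the list of things; names that differ only in an ending like _2 or _b are one class to them, and where a whole thing is asked for, a point or a joint stands for the part that bears it (a point fixed in the world has none). Each returns a list of dicts, best first, with "p" (0 to 1); they miss things now and then, are a little off and sometimes report something else, mostly with a low value. They report only what shows in the picture. A call takes as long as a camera call. They do not tell look-alikes from the thing itself.
- nets.search_frame(picture, query): "point" ([x, y, z] in mm, in world coordinates, good to about 4 mm: the middle of the surface that is visible of it).
- nets.mark_of(picture, query): "point" ([x, y, z] in mm, in world coordinates, good to about 4 mm: a listed point, or the origin of a listed thing).
The state is a dict: "t": time; "joint_positions": joint angles; "joint_vel": joint speeds; "tau": joint torques, N m; "position": TCP position; "eef_rot": TCP orientation; "wrist_force": force on the tool from outside, world axes, zero at the start; "ft_torque": the same for the moment, N m; "width": finger opening in mm.
Only numpy, scipy, OpenCV 4.12 (cv2) and the standard library are available. Lean on these libraries where they do the work, as an engineer would, in place of code of your own. Each camera call takes 0.05 s, during which the arm holds its last target.

## Working session

There is one attempt and no reset: what is moved stays moved. The work goes in short steps, each a Python script; the robot and the scene stay as the last script left them, time stands still between calls to the robot, and variables do not carry over. Pictures are saved under pics/ and viewed, and the job is handed in when it is done.

```bash
mkdir -p pics
cat > h.py <<'E'
import numpy as np, cv2
from station import r, kin, telemetry, imaging, nets
E
python3 - <<'E'
from h import *
s=telemetry.sense(); print(s['t'],s['position'],s['eef_rot'],s['width'],s['wrist_force'])
for n in ['scene','side']:
    p=imaging.get_image(n); cv2.imwrite(f'pics/{n}0.png',p['image'])
    print(n,p['rvec'],p['tvec'],p['camera_matrix'],p['dist_coeffs'])
    for q in ['eyepiece_red','eyepiece_yellow','eyepiece_blue','eyepiece_green','cup_red','cup_yellow','cup_blue','cup_green','candle','stone_pot']:
        print(q,[(round(d['p'],2),np.round(d['point']).tolist()) for d in nets.mark_of(p,q)][:5])
print(telemetry.sense()['t'])
E
```

```text
0.0 [225.54214363 501.4364873  403.80543414] [ 1.70491202e+00 -2.63686704e+00  1.70317141e-03] 85.52170013483399 [ 0.0839232  -0.09173625  0.13403918]
scene [ 1.18183157  2.54411941 -0.77400781] [ 354.22678867 -342.61676955 1877.4018576 ] [[471.49193191   0.         257.72550177]
 [  0.         471.49193191 193.93867228]
 [  0.           0.           1.        ]] [-0.06277826  0.          0.          0.          0.        ]
eyepiece_red [(0.44, [481.0, -86.0, -3.0])]
eyepiece_yellow [(0.68, [390.0, 178.0, -2.0]), (0.67, [354.0, 94.0, -1.0]), (0.64, [450.0, 104.0, 2.0])]
eyepiece_blue [(0.49, [507.0, -454.0, -0.0])]
eyepiece_green [(0.61, [390.0, -245.0, -0.0]), (0.35, [482.0, -87.0, -2.0])]
cup_red [(0.61, [628.0, -222.0, 0.0]), (0.22, [783.0, 106.0, 0.0])]
cup_yellow [(0.82, [611.0, -2.0, -2.0])]
cup_blue [(0.79, [413.0, 272.0, 5.0])]
cup_green [(0.94, [610.0, 211.0, -2.0]), (0.91, [731.0, 332.0, -3.0]), (0.42, [612.0, -6.0, 0.0])]
candle [(0.69, [502.0, 438.0, -2.0])]
stone_pot [(0.96, [785.0, 105.0, 0.0])]
side [ 2.42995648 -0.17488244  0.06652411] [-569.31283315   90.05849934 1023.76768967] [[406.27304535   0.         250.51150754]
 [  0.         406.27304535 184.97894056]
 [  0.           0.           1.        ]] [-0.13950219  0.          0.          0.          0.        ]
eyepiece_red [(0.63, [486.0, -85.0, -0.0]), (0.24, [786.0, 103.0, 3.0])]
eyepiece_yellow [(0.65, [446.0, 105.0, 1.0]), (0.64, [352.0, 90.0, -3.0]), (0.52, [391.0, 177.0, -3.0])]
eyepiece_blue [(0.69, [508.0, -454.0, -4.0]), (0.32, [386.0, -244.0, -0.0])]
eyepiece_green [(0.97, [387.0, -244.0, 0.0])]
cup_red [(0.88, [625.0, -224.0, 1.0])]
cup_yellow [(0.87, [609.0, -4.0, 2.0]), (0.46, [408.0, 276.0, 3.0])]
cup_blue [(0.75, [411.0, 276.0, 4.0])]
cup_green [(0.87, [728.0, 328.0, -2.0]), (0.69, [614.0, 208.0, 1.0])]
candle [(0.88, [498.0, 436.0, -2.0])]
stone_pot [(0.67, [785.0, 101.0, 2.0])]
1.1
```

View pics/scene0.png

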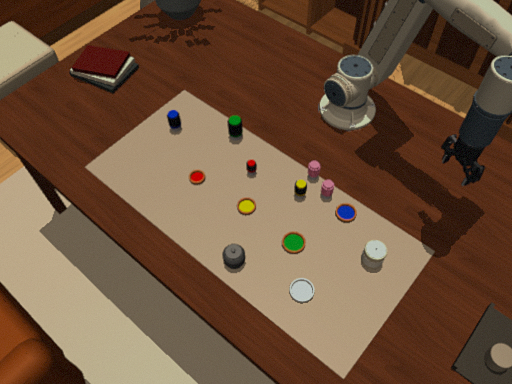

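View pics/side0.png

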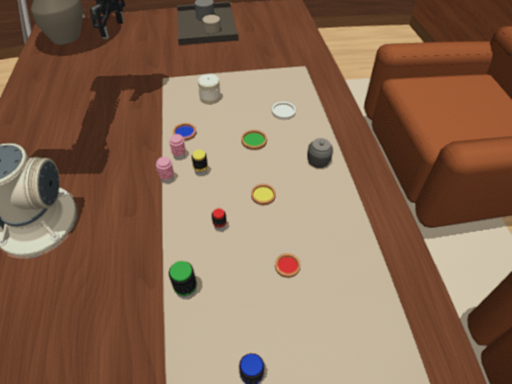

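Both views agree. The yellow eyepiece is at scene (301,188) / side (200,160), and the two pink look-alikes are at scene (314,169) and (327,188). By position, yellow is at (448,104), with the pinks at (353,92) and (390,178). The green cup is at scene (293,243), and the white decoy is at (302,290), i.e. (730,330). I'll check this with my own colour measurements.

```bash
cat >> h.py <<'E'
HUE={'red':[(0,8),(172,180)],'yellow':[(24,36)],'green':[(50,75)],'blue':[(110,130)]}
H={'red':62,'yellow':72,'blue':82,'green':92}
def cam(p,tool=None):
    """R,C : world ray = C + t*R@d"""
    if 'rvec' in p:
        R=cv2.Rodrigues(np.array(p['rvec'],float))[0]; return R.T, -R.T@np.array(p['tvec'],float).ravel()
    T=np.eye(4); T[:3,:3]=cv2.Rodrigues(np.array(tool['eef_rot'],float))[0]; T[:3,3]=tool['position']
    M=T@np.array(p['tool_from_camera']); return M[:3,:3],M[:3,3]
def back(p,uv,z,tool=None):
    R,C=cam(p,tool)
    n=cv2.undistortPoints(np.array(uv,float).reshape(-1,1,2),np.array(p['camera_matrix']),np.array(p['dist_coeffs'])).reshape(-1,2)
    d=(R@np.c_[n,np.ones(len(n))].T).T
    return C+d*((z-C[2])/d[:,2])[:,None]
def proj(p,X,tool=None):
    R,C=cam(p,tool); rv=cv2.Rodrigues(R.T)[0]; tv=-R.T@C
    return cv2.projectPoints(np.array(X,float).reshape(-1,1,3),rv,tv,np.array(p['camera_matrix']),np.array(p['dist_coeffs']))[0].reshape(-1,2)
def mask(img,c,smin=150,vmin=60):
    hsv=cv2.cvtColor(img,cv2.COLOR_BGR2HSV); m=np.zeros(hsv.shape[:2],bool)
    for a,b in HUE[c]: m|=(hsv[...,0]>=a)&(hsv[...,0]<=b)
    return (m&(hsv[...,1]>=smin)&(hsv[...,2]>=vmin)).astype(np.uint8)
def blobs(img,c,**k):
    n,l,s,ce=cv2.connectedComponentsWithStats(mask(img,c,**k),connectivity=8)
    return [(int(s[i,4]),ce[i]) for i in range(1,n) if s[i,4]>=8]
E
python3 - <<'E'
from h import *
for n in ['scene','side']:
    p=imaging.get_image(n)
    for c in H:
        for a,ce in sorted(blobs(p['image'],c),key=lambda b:-b[0])[:6]:
            print(n,c,a,np.round(ce,1),'cap',np.round(back(p,ce,H[c]-2)[0,:2],1),'cup',np.round(back(p,ce,5)[0,:2],1))
p=imaging.get_image('wrist'); cv2.imwrite('pics/w0.png',p['image']); print(np.round(p['tool_from_camera'],3),p['camera_matrix'],p['dist_coeffs'])
im=imaging.get_image('scene')['image'][130:270,150:390]; cv2.imwrite('pics/crop0.png',cv2.resize(im,None,fx=3,fy=3,interpolation=cv2.INTER_CUBIC))
E
```

```text
scene red 1120 [100.3  59.3] cap [ 476.7 -933.6] cup [ 445.5 -997.5]
scene red 97 [196.5 176.2] cap [ 649.8 -189. ] cup [ 625.8 -221.8]
scene red 46 [250.8 162.7] cap [485.5 -83.1] cup [ 454.7 -111.6]
scene yellow 147 [245.9 205.5] cap [634.5  25. ] cup [605.1  -3.6]
scene yellow 71 [300.6 183.6] cap [450.2 109.4] cup [411.8  85. ]
scene blue 170 [345.6 211.9] cap [451.1 291.9] cup [406.5 274.1]
scene blue 66 [172.5 114. ] cap [ 511.1 -449.3] cup [ 469.9 -509.8]
scene green 236 [293.2 241.8] cap [649.3 232. ] cup [611.3 207.8]
scene green 92 [234.5 120. ] cap [ 391.6 -242.5] cup [ 336.6 -298. ]
side red 270 [287.3 264.7] cap [ 619.3 -251. ] cup [ 629.4 -221.3]
side red 98 [218.2 213.5] cap [484.3 -92. ] cup [484.8 -51. ]
side red 24 [219.8 224.8] cap [ 484.9 -125. ] cup [485.5 -86.4]
side yellow 24 [264.  188.9] cap [602.8 -40.3] cup [613.5  13.1]
side yellow 21 [198.6 157. ] cap [449.7  92.8] cup [447.4 157.4]
side blue 396 [251.3 364.7] cap [ 510.2 -457. ] cup [ 513.5 -435.7]
side blue 115 [184.3 130.6] cap [416.6 192.1] cup [410.7 277.6]
side green 327 [180.5 271.2] cap [ 392.5 -251.2] cup [ 382.9 -203.4]
side green 139 [253.6 139. ] cap [600.9 119.6] cup [615.  209.5]
[[ 1.0000e+00  0.0000e+00 -1.0000e-03  4.3300e-01]
 [ 0.0000e+00  9.6000e-01  2.8000e-01 -7.0725e+01]
 [ 1.0000e-03 -2.8000e-01  9.6000e-01  3.1455e+01]
 [ 0.0000e+00  0.0000e+00  0.0000e+00  1.0000e+00]] [[265.98325214   0.         256.20268592]
 [  0.         265.98325214 189.00321221]
 [  0.           0.           1.        ]] [-0.01293979  0.          0.          0.          0.        ]
```

View pics/crop0.png

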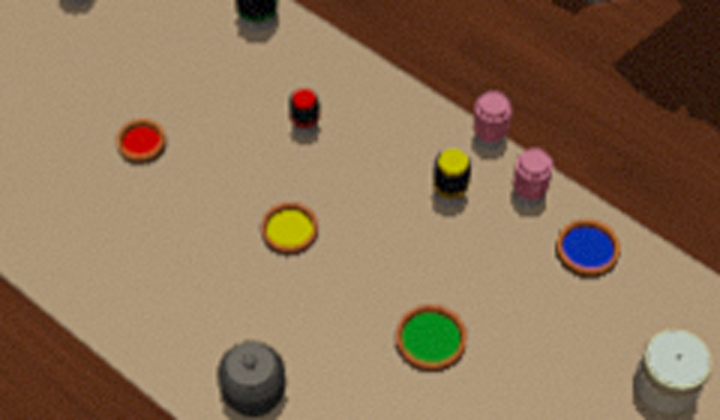

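View pics/w0.png

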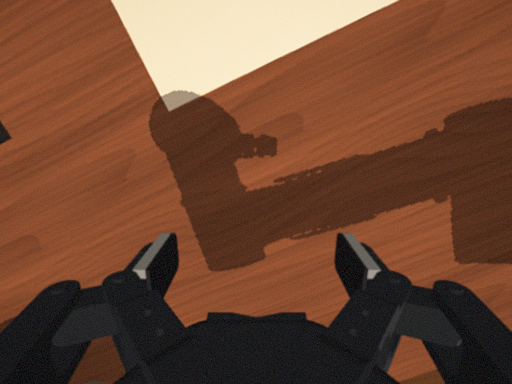

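The crop confirms the choices: pure-yellow cap on a black body, two pink look-alikes beside it, and the saturated green cup rather than the white one. Next I'll check IK and jaw angles, then hover over yellow for a close look.

```bash
cat >> h.py <<'E'
EP={'red':(485,-86),'yellow':(449,103),'blue':(509,-454),'green':(390.5,-246)}
CUP={'red':(627,-222),'yellow':(609,-2),'blue':(410,275),'green':(612,209)}
GZ={'red':40,'yellow':46,'blue':52,'green':58}
def rv(deg):
    a=np.deg2rad(deg)/2; return [np.pi*np.cos(a),np.pi*np.sin(a),0.0]
E
python3 - <<'E'
from h import *
for nm,D in (('ep',EP),('cup',CUP)):
    for c in D:
        for a in (-180,-150,-120,-90,-60,-30,0,30,60,90):
            o=[]
            for z in (GZ[c]+155,GZ[c]+155+110):
                q=kin.solve_ik([*D[c],z],rv(a)); o.append(None if q is None else round(float(q[5]),2))
            print(nm,c,a,o,end='; ')
        print()
E
```

```text
ep red -180 [-0.14, -0.14]; ep red -150 [0.38, 0.38]; ep red -120 [0.9, 0.9]; ep red -90 [1.43, 1.43]; ep red -60 [1.95, 1.95]; ep red -30 [2.47, 2.47]; ep red 0 [3.0, 3.0]; ep red 30 [-2.76, -2.76]; ep red 60 [-2.24, -2.24]; ep red 90 [-1.71, -1.71]; 
ep yellow -180 [-0.57, -0.57]; ep yellow -150 [-0.04, -0.04]; ep yellow -120 [0.48, 0.48]; ep yellow -90 [1.0, 1.0]; ep yellow -60 [1.53, 1.53]; ep yellow -30 [2.05, 2.05]; ep yellow 0 [2.57, 2.57]; ep yellow 30 [None, None]; ep yellow 60 [-2.66, -2.66]; ep yellow 90 [-2.14, -2.14]; 
ep blue -180 [0.5, 0.5]; ep blue -150 [1.02, 1.02]; ep blue -120 [1.55, 1.55]; ep blue -90 [2.07, 2.07]; ep blue -60 [2.59, 2.59]; ep blue -30 [None, None]; ep blue 0 [-2.64, -2.64]; ep blue 30 [-2.12, -2.12]; ep blue 60 [-1.59, -1.59]; ep blue 90 [-1.07, -1.07]; 
ep green -180 [0.22, 0.22]; ep green -150 [0.74, 0.74]; ep green -120 [1.27, 1.27]; ep green -90 [1.79, 1.79]; ep green -60 [2.32, 2.32]; ep green -30 [2.84, 2.84]; ep green 0 [-2.92, -2.92]; ep green 30 [-2.4, -2.4]; ep green 60 [-1.87, -1.87]; ep green 90 [-1.35, -1.35]; 
cup red -180 [0.11, 0.
[... 398 characters left out ...]
ellow -30 [2.36, 2.36]; cup yellow 0 [2.89, 2.89]; cup yellow 30 [-2.87, -2.87]; cup yellow 60 [-2.35, -2.35]; cup yellow 90 [-1.82, -1.82]; 
cup blue -180 [-0.91, -0.91]; cup blue -150 [-0.39, -0.39]; cup blue -120 [0.14, 0.14]; cup blue -90 [0.66, 0.66]; cup blue -60 [1.19, 1.19]; cup blue -30 [1.71, 1.71]; cup blue 0 [2.23, 2.23]; cup blue 30 [2.76, 2.76]; cup blue 60 [-3.0, -3.0]; cup blue 90 [-2.48, -2.48]; 
cup green -180 [-0.57, -0.57]; cup green -150 [-0.05, -0.05]; cup green -120 [0.48, 0.48]; cup green -90 [1.0, 1.0]; cup green -60 [1.52, 1.52]; cup green -30 [2.05, 2.05]; cup green 0 [2.57, 2.57]; cup green 30 [None, None]; cup green 60 [-2.66, -2.66]; cup green 90 [-2.14, -2.14];
```

```bash
cat >> h.py <<'E'
def wlook(tag,c,view=True):
    s=telemetry.sense(); p=imaging.get_image('wrist'); cv2.imwrite(f'pics/{tag}.png',p['image'])
    for a,ce in sorted(blobs(p['image'],c,smin=120),key=lambda b:-b[0])[:5]:
        print(tag,c,a,np.round(ce,0),'cap',np.round(back(p,ce,H[c]-1,s)[0,:2],1),'cup',np.round(back(p,ce,4,s)[0,:2],1))
    for q,zz in(('eyepiece_'+c,0),('cup_'+c,0)):
        print(q,[(round(d['p'],2),np.round(d['point']).tolist()) for d in nets.mark_of(p,q)][:4])
    return s,p
E
python3 - <<'E'
from h import *
t0=telemetry.sense()['t']
r.reach([*EP['yellow'],320],rv(-113))
print(telemetry.sense()['t']-t0)
wlook('wy','yellow')
print(telemetry.sense()['t'])
E
```

```text
1.7
wy yellow 379 [298.   4.] cap [570.5  20. ] cup [587.8   2.9]
wy yellow 341 [258. 209.] cap [438.  106.5] cup [414.6 116. ]
wy yellow 21 [262. 194.] cap [449.3  98.2] cup [429.4 105.1]
wy yellow 8 [271. 175.] cap [462.   84.8] cup [445.9  87.6]
eyepiece_yellow [(0.61, [388.0, 174.0, 1.0]), (0.59, [351.0, 90.0, -7.0]), (0.55, [448.0, 104.0, 1.0])]
cup_yellow []
3.15
```

View pics/wy.png

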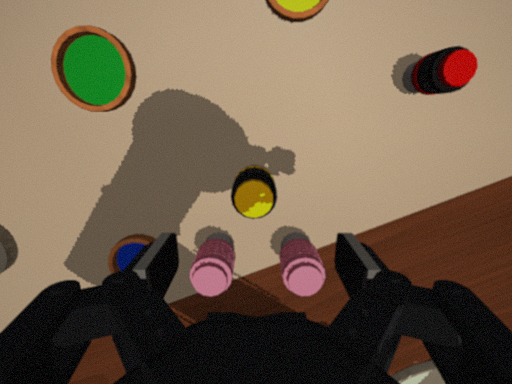

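The wrist view shows yellow at (255,199), partly in shadow, between the jaws' lines. The pinks at (212,268) and (303,270) are clear of the finger paths. I'll refine the cap centre with a merged mask.

```bash
cat >> h.py <<'E'
def capfit(s,p,c,near):
    """ellipse centre of the colour blob nearest to expected cap position, on the cap's top plane; model: silhouette of cap projected"""
    m=mask(p['image'],c,smin=110,vmin=40); m=cv2.morphologyEx(m,cv2.MORPH_CLOSE,np.ones((5,5),np.uint8))
    n,l,st,ce=cv2.connectedComponentsWithStats(m)
    best=None
    for i in range(1,n):
        if st[i,4]<60: continue
        X=back(p,ce[i],H[c]-1,s)[0,:2]; d=np.hypot(*(X-near))
        if best is None or d<best[0]: best=(d,i,X)
    return best[2],st[best[1]],ce[best[1]]
E
python3 - <<'E'
from h import *
s,p=wlook('wy2','yellow')
print(capfit(s,p,'yellow',np.array(EP['yellow'])))
print(proj(p,[[449,103,72],[449,103,0]],s))
E
```

```text
wy2 yellow 370 [298.   4.] cap [570.3  20.1] cup [587.7   3. ]
wy2 yellow 331 [258. 209.] cap [437.9 106.5] cup [414.5 116. ]
wy2 yellow 22 [262. 194.] cap [449.3  98.1] cup [429.3 105. ]
eyepiece_yellow [(0.95, [390.0, 176.0, -0.0]), (0.92, [446.0, 104.0, 2.0]), (0.66, [353.0, 89.0, -3.0])]
cup_yellow []
(array([438.72587047, 105.87621621]), array([243, 192,  30,  26, 360], dtype=int32), array([258.325     , 208.31944444]))
[[256.77752449 197.11418996]
 [256.7037769  177.14824559]]
```

```bash
cat >> h.py <<'E'
def st(tag=''):
    s=telemetry.sense(); print(tag,'t',round(s['t'],2),'pos',np.round(s['position'],1),'w',round(s['width'],1),'F',np.round(s['wrist_force'],1)); return s
def pick(c,xy,deg,lift=110):
    z=GZ[c]+155
    r.move_linear([*xy,z+45],v=250,attitude=rv(deg)); r.move_linear([*xy,z],v=120); st('down')
    r.command_gripper(5,40); st('grip')
    r.move_linear([*xy,z+25],v=80); r.move_linear([*xy,z+lift],v=250); st('lift')
def place_hover(c,xy,deg,lift=110):
    r.reach([*xy,GZ[c]+155+lift],rv(deg)); st('hover')
E
python3 - <<'E'
from h import *
pick('yellow',(447.5,104),-113)
place_hover('yellow',CUP['yellow'],-113)
s,p=wlook('wy3','yellow')
print(proj(p,[[609,-2,4]],s))
E
```

```text
down t 4.28 pos [448.2 104.3 202.3] w 85.7 F [0.5 0.5 0.1]
grip t 4.75 pos [448.  104.3 201.9] w 41.1 F [-0.6  1.2  7. ]
lift t 5.71 pos [447.2 104.  310.8] w 41.0 F [ 0.2 -0.6 -1.4]
hover t 6.5 pos [608.9  -2.4 309. ] w 41.1 F [ 0.1  0.3 -1.2]
wy3 yellow 740 [263. 189.] cap [615.7 -11.7] cup [596.8  -5.6]
eyepiece_yellow [(0.9, [610.0, -3.0, 110.0]), (0.43, [787.0, 100.0, 1.0])]
cup_yellow [(0.77, [607.0, 0.0, -2.0])]
[[255.11501871 179.8789485 ]]
```

View pics/wy3.png

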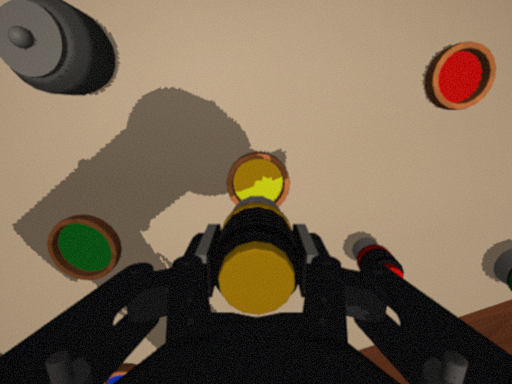

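```bash
cat >> h.py <<'E'
from scipy.optimize import minimize
RO={'red':30,'yellow':33,'blue':36,'green':39}
def cupfit(p,c,x0,s=None):
    """match floor colour + rim (orange/brown) mask with projected silhouette of floor disc seen through rim opening"""
    m=mask(p['image'],c,smin=120,vmin=40).astype(np.float32)
    S=8; th=np.linspace(0,2*np.pi,60); ri=RO[c]-6
    u0=proj(p,[[x0[0],x0[1],4]],s)[0]; w=60; ox,oy=int(u0[0])-w,int(u0[1])-w
    M=np.array([[1,0,-ox],[0,1,-oy]],np.float32); mm=cv2.warpAffine(m,M,(2*w,2*w))
    def ring(x,y,z):
        pts=proj(p,np.c_[x+ri*np.cos(th),y+ri*np.sin(th),0*th+z],s)-[ox,oy]
        im=np.zeros((2*w*S,2*w*S),np.uint8); cv2.fillPoly(im,[np.round((pts+.5)*S).astype(np.int32)],255); return im
    def cost(v):
        im=cv2.bitwise_and(ring(v[0],v[1],4),ring(v[0],v[1],14))
        im=cv2.resize(im,(2*w,2*w),interpolation=cv2.INTER_AREA)/255.; return float(((im-mm)**2).sum())
    b=minimize(cost,x0,method='Nelder-Mead',options=dict(initial_simplex=np.array(x0)+[[0,0],[6,0],[0,6]],xatol=.1,fatol=.1))
    return np.round(b.x,1),round(b.fun/mm.sum(),2),mm.sum()
E
python3 - <<'E'
from h import *
for n in ['scene','side']:
    p=imaging.get_image(n)
    for c in CUP: print(n,c,cupfit(p,c,CUP[c]))
s=telemetry.sense();p=imaging.get_image('wrist')
for c in ['red','green']: print('w',c,cupfit(p,c,CUP[c],s))
print(proj(p,[[*s['position'][:2],s['position'][2]-155-46+72],[609,-2,14]],s))
cv2.imwrite('pics/wy4.png',cv2.resize(p['image'][140:330,180:340],None,fx=3.5,fy=3.1))
E
```

```text
scene red (array([ 627.1, -219.7]), np.float64(0.2), np.float32(118.0))
scene yellow (array([599.2,  -0.6]), np.float64(0.68), np.float32(97.0))
scene blue (array([408.5, 275.2]), np.float64(0.03), np.float32(174.0))
scene green (array([613.6, 208.5]), np.float64(0.09), np.float32(227.0))
side red (array([ 628.7, -222.7]), np.float64(0.04), np.float32(269.0))
side yellow (array([599.7,  -3.9]), np.float64(0.75), np.float32(127.0))
side blue (array([410.8, 272.9]), np.float64(0.11), np.float32(135.0))
side green (array([612.3, 207.4]), np.float64(0.77), np.float32(115.0))
w red (array([ 627. , -220.2]), np.float64(0.06), np.float32(1839.0))
w green (array([612.8, 207.3]), np.float64(0.03), np.float32(1859.0))
[[255.45505379 283.92356189]
 [256.53012047 181.96853421]]
```

View pics/wy4.png

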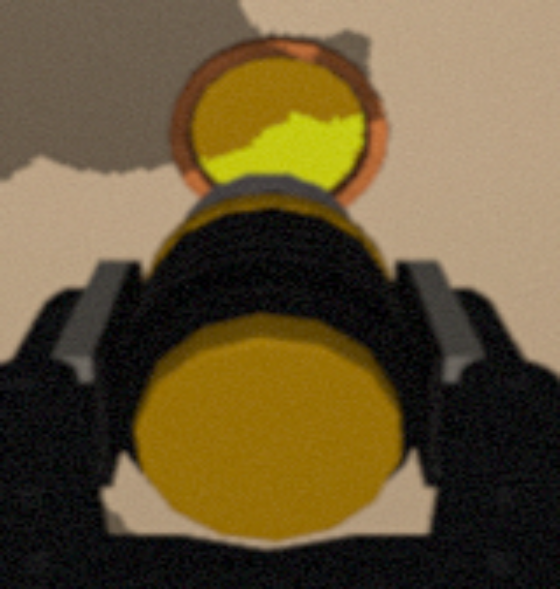

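The red and green wrist fits agree with the static cameras within 2 mm. The yellow cup's rim centre is about 3 px right of prediction, so I'll shift to (608,-4.5) and set down gently while watching force.

```bash
cat >> h.py <<'E'
def place(c,xy,gripz,open_to=85):
    """gripz: measured TCP z at grip (bottom on desk)"""
    z=gripz+4
    r.move_linear([*xy,z+25],v=200); r.move_linear([*xy,z+3],v=60); s=st('near')
    tgt=z+3
    f0=s['wrist_force'][2]
    for k in range(8):
        if s['wrist_force'][2]-f0>3 or s['position'][2]<z-0.5: break
        tgt-=1; r.move_linear([*xy,tgt],v=20); s=st('step')
    r.dwell(0.2); r.command_gripper(open_to); r.dwell(0.2); st('open')
    p=s['position']; r.move_linear([*xy,z+25],v=60); r.move_linear([*xy,z+110],v=250); st('up')
E
python3 - <<'E'
from h import *
place('yellow',(608,-4.5),201.9)
s,p=wlook('wy5','yellow')
p=imaging.get_image('side');cv2.imwrite('pics/sy5.png',p['image'])
E
```

```text
near t 7.87 pos [608.   -4.5 208.7] w 40.8 F [ 0.3  0.5 -1.8]
step t 8.12 pos [608.1  -4.5 208.1] w 40.9 F [-0.1  0.6 -1.7]
step t 8.37 pos [608.   -4.5 206.9] w 40.8 F [-0.2 -0.2 -1.6]
step t 8.62 pos [608.1  -4.5 206. ] w 41.0 F [ 0.5 -1.5 -1.2]
step t 8.87 pos [608.1  -4.5 205.9] w 41.0 F [-1.1 -0.3  5.3]
open t 9.78 pos [608.   -4.5 204.9] w 84.9 F [-0.2  0.2 -0.6]
up t 10.85 pos [607.9  -4.4 316.4] w 85.1 F [-0.9 -0.1 -1.5]
wy5 yellow 284 [261. 212.] cap [594.8  -3.4] cup [570.3   5.7]
wy5 yellow 50 [278. 180.] cap [615.6 -27.1] cup [597.7 -25.4]
wy5 yellow 22 [263. 198.] cap [605.6  -9.8] cup [584.5  -2.8]
eyepiece_yellow [(0.92, [606.0, -4.0, 8.0])]
cup_yellow []
```

View pics/wy5.png

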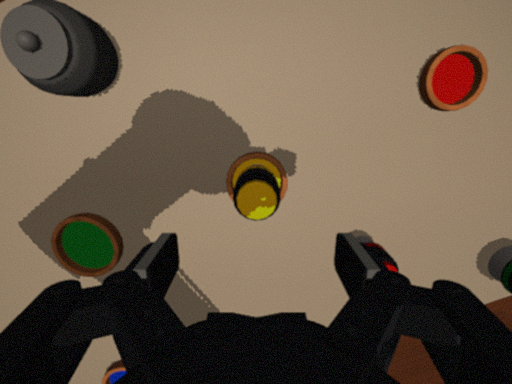

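Yellow stands upright in its cup, with its cap at (257,200) and the rim around (258,182). Contact came at the expected height. Next is red.

Run:
```python
from h import *
r.reach([*EP['red'],305],rv(-120))
s,p=wlook('wr1','red')
print(capfit(s,p,'red',np.array(EP['red'])), proj(p,[[*EP['red'],62]],s))
```

```text
wr1 red 968 [101. 363.] cap [409.6 144. ] cup [373.1 215.3]
wr1 red 847 [257. 200.] cap [483. -87.] cup [466.2 -77.5]
wr1 red 71 [ 83. 382.] cap [398.4 177.4] cup [358.9 257.7]
wr1 red 65 [255. 174.] cap [503.4 -96.7] cup [492.  -89.9]
wr1 red 17 [507. 287.] cap [ 289.7 -248.1] cup [ 221.1 -281.8]
eyepiece_red [(0.66, [484.0, -79.0, 4.0])]
cup_red []
(array([483.20643822, -87.05881277]), array([241, 183,  34,  34, 885], dtype=int32), array([257.40903955, 199.92768362])) [[255.25038518 199.15135402]]
```

View pics/wr1.png

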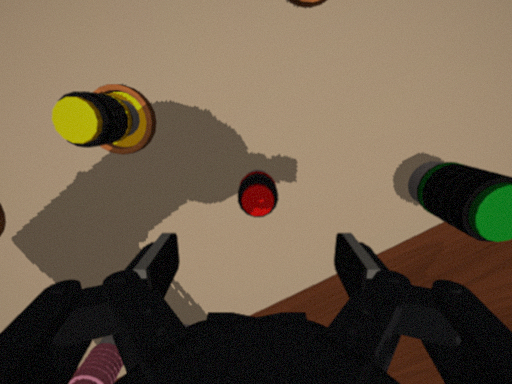

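The red eyepiece is at (258,198), within 2 mm of the estimate and clear of its neighbours, so I'll pick it.

Run:
```python
from h import *
pick('red',(484.2,-86.8),-120)
place_hover('red',(627.5,-221),-120)
s,p=wlook('wr2','red')
print(cupfit(p,'red',(627.5,-221),s)); print(proj(p,[[627.5,-221,14],[*s['position'][:2],s['position'][2]-155-40+62]],s))
```

```text
down t 12.78 pos [485.  -86.8 196.3] w 84.8 F [0.6 0.6 0.6]
grip t 13.29 pos [484.4 -86.8 195.7] w 34.8 F [-1.6 -0.2  5.8]
lift t 14.25 pos [484.  -86.7 304.9] w 34.7 F [-0.1  0.4 -1.3]
hover t 15.06 pos [ 627.3 -221.   303.1] w 35.2 F [-0.   0.7 -1. ]
wr2 red 2780 [256. 275.] cap [ 563.3 -184.6] cup [ 529.5 -165. ]
wr2 red 1595 [256. 182.] cap [ 639.7 -228.5] cup [ 626.6 -220.8]
wr2 red 309 [256. 220.] cap [ 610.1 -211.9] cup [ 588.9 -199.8]
wr2 red 17 [501. 326.] cap [ 390.6 -364.4] cup [ 309.9 -393.6]
wr2 red 13 [499. 340.] cap [ 373.8 -358.9] cup [ 288.7 -386.6]
eyepiece_red [(0.88, [628.0, -215.0, 111.0])]
cup_red [(0.81, [632.0, -221.0, -0.0])]
(array([ 627. , -220.9]), np.float64(0.2), np.float32(1956.0))
[[255.52206582 183.59858725]
 [255.03944499 277.48708139]]
```

View pics/wr2.png

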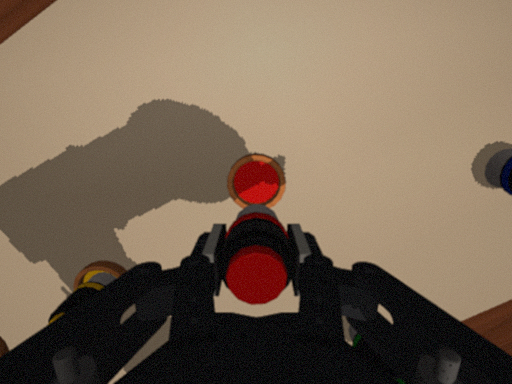

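Red is held upright and the cup centre at (256,182) matches the prediction. I'll place it, then hover over green.

Run:
```python
from h import *
place('red',(627.2,-221),195.7)
s,p=wlook('wr3','red')
r.reach([*EP['green'],345],rv(-120))
s,p=wlook('wg1','green')
print(capfit(s,p,'green',np.array(EP['green'])), proj(p,[[*EP['green'],92]],s))
a=cv2.imread('pics/wr3.png');b=cv2.imread('pics/wg1.png');cv2.imwrite('pics/rg.png',cv2.resize(np.hstack([a,b]),(800,300)))
```

```text
near t 16.27 pos [ 627.2 -221.   202.4] w 35.2 F [ 0.2  0.8 -0.8]
step t 16.52 pos [ 627.3 -221.   201.9] w 35.0 F [-0.8  0.1 -1. ]
step t 16.77 pos [ 627.2 -221.   200.7] w 34.5 F [ 0.2  0.6 -0.8]
step t 17.02 pos [ 627.3 -221.   199.7] w 35.2 F [ 0.1  0.  -0.4]
step t 17.27 pos [ 627.3 -221.   199.7] w 35.4 F [-2.8  0.7  5.2]
open t 18.23 pos [ 627.2 -221.   198.7] w 85.2 F [-0.8  0.3  0.4]
up t 19.3 pos [ 627.2 -220.9  310.4] w 85.1 F [-0.4 -1.5 -1.4]
wr3 red 810 [257. 200.] cap [ 624.9 -220.2] cup [ 608.3 -210.7]
wr3 red 619 [257. 172.] cap [ 646.5 -232.5] cup [ 635.6 -226.2]
wr3 red 28 [19.  9.] cap [ 836.5 -143.9] cup [ 875.2 -114.4]
wr3 red 23 [434. 378.] cap [ 350.4 -285.5] cup [ 262. -293.]
wr3 red 16 [ 6. 22.] cap [ 835.8 -129.6] cup [874.3 -96.3]
eyepiece_red [(0.77, [627.0, -218.0, 8.0])]
cup_red [(0.6, [626.0, -219.0, 3.0])]
wg1 green 2013 [257. 196.] cap [ 390.7 -246.9] cup [ 366.6 -233.3]
eyepiece_green [(0.66, [388.0, -247.0, -2.0])]
cup_green []
(array([ 391.17237467, -246.95071563]), array([ 231,  170,   52,   51, 2090], dtype=int32), array([256.80717703, 195.1291866 ])) [[256.25141837 196.62718909]]
```

View pics/rg.png

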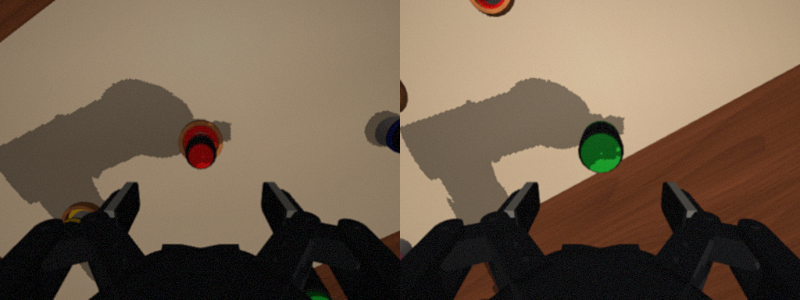

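Red stands in its cup (left, at (201,150)), and green is centred between the jaws (right, at (600,147)). I'll pick green.

Run:
```python
from h import *
pick('green',(390.5,-246.7),-120,130)
place_hover('green',(612.7,208),-120,130)
s,p=wlook('wg2','green')
print(cupfit(p,'green',(612.7,208),s)); print(proj(p,[[612.7,208,4],[612.7,208,14],[*s['position'][:2],s['position'][2]-155-58+92]],s))
```

```text
down t 21.57 pos [ 391.3 -247.   214.4] w 85.0 F [-0.2 -0.1  0.2]
grip t 21.97 pos [ 391.  -246.8  214.1] w 53.5 F [-0.1  1.9  7.3]
lift t 23.0 pos [ 390.1 -246.4  341.9] w 53.2 F [-0.9  0.8 -4.3]
hover t 24.83 pos [612.8 206.8 343.3] w 53.1 F [-0.4 -0.3 -3.5]
wg2 green 6344 [256. 282.] cap [536.9 250.1] cup [483.  281.3]
wg2 green 1699 [255. 169.] cap [634.  194.8] cup [618.3 204.3]
wg2 green 22 [276. 194.] cap [605.3 190.4] cup [578.4 198.1]
wg2 green 10 [244. 191.] cap [621.9 212.9] cup [601.5 229.5]
eyepiece_green [(0.94, [614.0, 212.0, 128.0])]
cup_green [(0.72, [612.0, 207.0, -1.0]), (0.7, [729.0, 330.0, 1.0])]
(array([612.4, 207.8]), np.float64(0.29), np.float32(1909.0))
[[255.09664628 174.16818572]
 [255.05797029 176.13775715]
 [255.17683413 296.5102337 ]]
```

View pics/wg2.png

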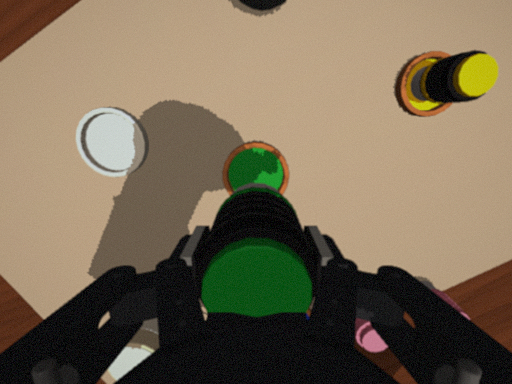

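Green is held upright over the green-floored cup at (256,172), and the white decoy at (112,141) is well aside. I'll place it, then go to blue.

Run:
```python
from h import *
place('green',(612.6,208),214.1)
s,p=wlook('wg3','green')
r.move_linear([600,150,370],v=250)
r.reach([*EP['blue'],345],rv(-150))
s,p=wlook('wb1','blue')
print(capfit(s,p,'blue',np.array(EP['blue'])), proj(p,[[*EP['blue'],82]],s)); st()
a=cv2.imread('pics/wg3.png');b=cv2.imread('pics/wb1.png');cv2.imwrite('pics/gb.png',cv2.resize(np.hstack([a,b]),(800,300)))
```

```text
near t 26.15 pos [612.6 208.  220.8] w 53.2 F [ 0.2  0.8 -3.7]
step t 26.4 pos [612.7 208.  220.4] w 53.4 F [-0.4  0.6 -4. ]
step t 26.65 pos [612.6 208.  219.1] w 53.2 F [-0.4 -0.4 -3.6]
step t 26.9 pos [612.7 208.1 218.2] w 53.2 F [-0.1 -0.1 -3. ]
step t 27.15 pos [612.7 208.  218.2] w 53.2 F [-3.2 -0.8  3.9]
open t 27.98 pos [612.6 208.  217.1] w 85.1 F [-0.3 -0.6 -0.6]
up t 29.05 pos [612.5 208.  328.7] w 85.2 F [ 0.7 -0.1 -0.7]
wg3 green 2286 [256. 203.] cap [611.1 208.6] cup [584.7 223.9]
wg3 green 532 [257. 160.] cap [641.6 190. ] cup [628.1 197.5]
eyepiece_green [(0.9, [608.0, 209.0, 5.0])]
cup_green [(0.67, [727.0, 329.0, -0.0])]
wb1 blue 1410 [258. 191.] cap [ 508.9 -455.1] cup [ 497.  -435.4]
wb1 blue 9 [259. 157.] cap [ 523.5 -482.5] cup [ 516.4 -471.8]
eyepiece_blue [(0.84, [510.0, -456.0, -3.0])]
cup_blue [(0.21, [607.0, -1.0, -4.0])]
(array([ 509.10955679, -455.21962643]), array([ 236,  170,   44,   42, 1467], dtype=int32), array([257.48738923, 190.6325835 ])) [[256.92328533 192.11549581]]
 t 31.98 pos [ 509.6 -453.3  345.1] w 85.0 F [-0.5  1.1 -0.2]
```

View pics/gb.png

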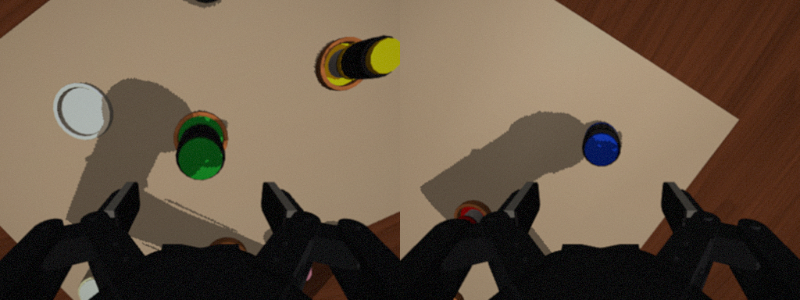

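Green is seated (left, at (201,150)), and blue is where expected (right, at (601,143)). I'll pick blue with extra lift.

Run:
```python
from h import *
pick('blue',(509.1,-454.6),-150,150)
place_hover('blue',(409.8,274.5),-165,150)
s,p=wlook('wb2','blue')
print(cupfit(p,'blue',(409.8,274.5),s)); print(proj(p,[[409.8,274.5,4],[409.8,274.5,14],[*s['position'][:2],s['position'][2]-155-52+82]],s))
```

```text
down t 33.03 pos [ 509.5 -455.   208.6] w 84.7 F [ 0.9 -0.1  0.9]
grip t 33.47 pos [ 509.4 -454.9  208.2] w 46.9 F [-0.2 -0.4  4.2]
lift t 34.58 pos [ 509.  -454.3  356.1] w 47.3 F [ 0.2  0.3 -2.6]
hover t 37.18 pos [410.2 274.2 357. ] w 47.1 F [ 0.5  0.3 -1.7]
wb2 blue 5769 [256. 280.] cap [383.4 371.8] cup [369.3 424.2]
wb2 blue 1631 [257. 170.] cap [413.2 256.1] cup [408.5 272.1]
wb2 blue 280 [257. 202.] cap [405.5 287.2] cup [398.4 313. ]
eyepiece_blue [(0.76, [409.0, 274.0, 149.0]), (0.17, [612.0, 209.0, 1.0])]
cup_blue [(0.82, [411.0, 276.0, 2.0])]
(array([408.1, 273.8]), np.float64(0.22), np.float32(1938.0))
[[255.98389811 171.65614274]
 [255.98006294 173.47078516]
 [255.04997488 290.76862586]]
```

View pics/wb2.png

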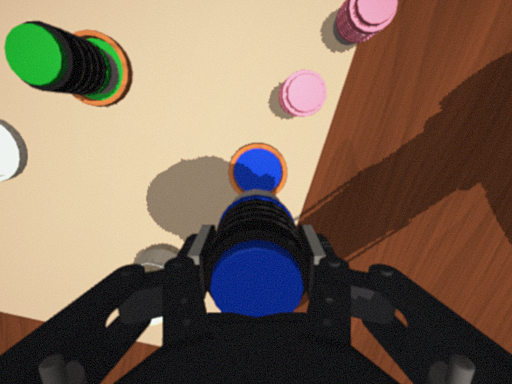

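Run:
```python
from h import *
place('blue',(409.3,274.2),208.2)
s,p=wlook('wb3','blue')
r.move_linear([380,240,420],v=200)
st('clear')
ims=[p['image']]
for n in ['scene','side']:
    p=imaging.get_image(n); ims.append(p['image'])
    for q in ['eyepiece_red','eyepiece_yellow','eyepiece_blue','eyepiece_green','candle','stone_pot']:
        print(n,q,[(round(d['p'],2),np.round(d['point']).tolist()) for d in nets.mark_of(p,q)][:4])
cv2.imwrite('pics/fin.png',np.vstack([cv2.resize(np.hstack([ims[0],ims[2]]),(800,300)),cv2.resize(ims[1][110:300,120:400],(800,300))]))
```

```text
near t 38.6 pos [409.3 274.1 215. ] w 46.9 F [ 0.4  0.5 -1.5]
step t 38.85 pos [409.4 274.3 214.4] w 47.5 F [-0.2  0.6 -0.8]
step t 39.1 pos [409.3 274.2 213.2] w 47.3 F [ 0.7  0.3 -1.8]
step t 39.35 pos [409.3 274.2 212.2] w 46.9 F [ 1.4  0.5 -2.1]
step t 39.6 pos [409.3 274.2 212.1] w 47.4 F [-3.2 -1.5  6.2]
open t 40.47 pos [409.3 274.2 211.2] w 85.1 F [ 0.2 -0.4  0.1]
up t 41.54 pos [409.2 274.2 322.5] w 85.2 F [-0.2 -0.4 -1.5]
wb3 blue 1779 [256. 201.] cap [408.5 275.2] cup [401.6 300.8]
wb3 blue 665 [258. 164.] cap [415.2 244.4] cup [410.9 258.7]
eyepiece_blue [(0.86, [410.0, 276.0, 4.0])]
cup_blue [(0.7, [411.0, 277.0, 1.0])]
clear t 42.38 pos [379.9 240.1 418.7] w 85.5 F [ 0.1  0.1 -0.3]
scene eyepiece_red [(0.71, [626.0, -221.0, 3.0])]
scene eyepiece_yellow [(0.79, [609.0, -7.0, 8.0]), (0.71, [355.0, 95.0, 1.0]), (0.52, [391.0, 178.0, 0.0])]
scene eyepiece_blue [(0.61, [410.0, 272.0, 4.0])]
scene eyepiece_green [(0.67, [611.0, 213.0, 0.0])]
scene candle [(0.77, [504.0, 434.0, 1.0]), (0.42, [408.0, 276.0, 5.0])]
scene stone_pot [(0.95, [785.0, 103.0, -0.0])]
side eyepiece_red [(0.91, [629.0, -220.0, 4.0]), (0.39, [785.0, 101.0, 3.0]), (0.38, [628.0, -224.0, 1.0])]
side eyepiece_yellow [(0.79, [607.0, -8.0, 4.0]), (0.6, [393.0, 180.0, -2.0]), (0.59, [353.0, 93.0, -5.0])]
side eyepiece_blue [(0.75, [408.0, 275.0, -3.0])]
side eyepiece_green [(0.64, [609.0, 209.0, 5.0]), (0.43, [409.0, 277.0, 0.0])]
side candle [(0.9, [498.0, 434.0, -1.0])]
side stone_pot [(0.68, [786.0, 102.0, 4.0])]
```

View pics/fin.png

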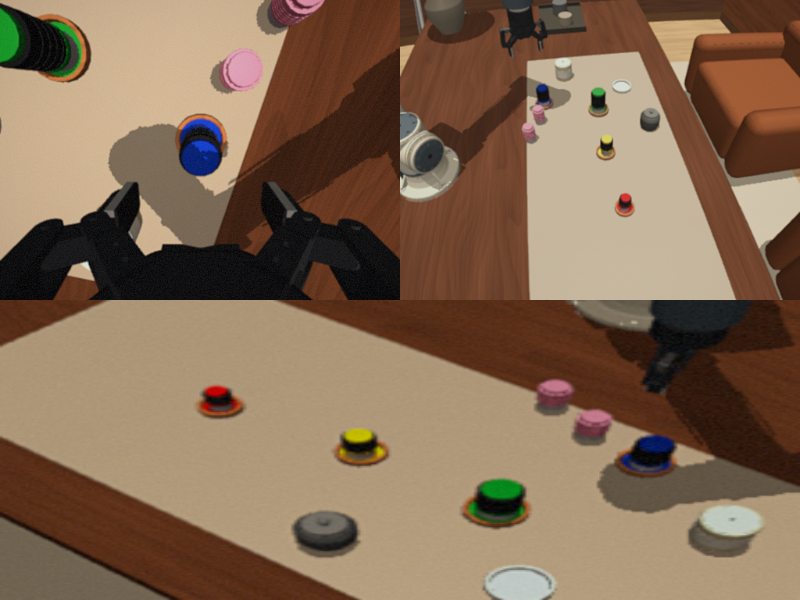

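All four stand upright in their matching cups, and the candle, pot, pinks and white cup are unmoved. The arm is clear and the gripper empty, so I'll hand in.

Run:
```python
from h import *
r.dwell(0.5); r.job_done(); st('done')
```

```text
the job is handed in; nothing more can be done
the job is handed in; nothing more can be done
```

All four eyepieces are standing upright in the cups of their colour, and I handed the job in after about 43 s of the 102 s. I moved them in the order yellow, red, green, blue. Each was lowered until the wrist force showed contact, about 4 mm above its original height, which matches the cup floor.

- **Final checks:** both fixed cameras and the networks put every eyepiece within about 5 mm of its cup's centre, inside the 12 mm limit. The candle and stone pot are where they began, to within the networks' accuracy of about 4 mm. The pink look-alikes and the white cup were left alone.
- **Disagreement:** my colour fit of the yellow cup in the fixed cameras was poor, about 9 mm off in x. The eyepiece in my grip and the arm's shadow hid part of its floor. I placed yellow from the rim in the wrist picture and the network readings instead, and the wrist view afterwards showed it inside the rim with space around it.
- **Not confirmed:** handing in reports no verdict, so the judged result itself is not something I could check.

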